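# Jack up the side of the bain-marie and hold it

### The arm

A 6-joint arm with a two-finger parallel gripper is mounted at the origin on the work surface. World frame = base frame: x ahead of the robot, y to its left, z up, the work surface at z = 0. Lengths are in mm, angles in rad, forces in N, time in s.
With the tool pointing down it reaches from about 200 to 875 mm from the base axis. Payload 3.4 kg.
Tool frame: the origin (TCP) lies midway between the tips of the shut fingers; the grasp point (between the pads) lies 19 mm behind it; z points along the fingers, y is the direction in which the jaws open and shut (so a half turn about z gives the same grasp; the last joint's range is limited). The gripper opens to 94 mm and grips with 3 to 60 N. Pads are 16 mm wide; open, the fingers measure 119 mm over their backs; the gripper's body (75 mm by 177 mm) begins 78 mm behind the grasp point.
Start: joints at [0.995, 0.276, 1.505, -0, 1.361, -0.121], TCP at [252.61, 516.579, 205.493] pointing down, gripper open.
Joint ranges: [-2.89, 2.89], [-0.75, 2.08], [0.22, 2.7], [-1.18, 4.32], [0.11, 2.71], [-2.7, 2.7]. Speed limits (rad/s): [2.57, 2.57, 3.14, 3.14, 3.14, 3.14].

### API

Orientations are given as a unit quaternion [w, x, y, z].
In Python, from station import ctrl gives the robot as it stands. The module is installed in compiled form; this text tells all that it offers. Calls block until the motion is done:
- ctrl.move_ptp(position, orientation): joint-space move of the TCP to a pose.
- ctrl.line_to(position, frame=None, max_speed=150, until_force=None): straight line of the TCP; frame=None keeps the orientation; max_speed is the mean speed in mm/s. With until_force (N) it stops when the force on the tool has changed by that much, and returns True; else False.
- ctrl.movej(angles): joint-space move.
- ctrl.let_go() and ctrl.close_gripper(f_grip=None): open the fingers fully, or close them until they stop; f_grip is the grip in N (None keeps the last).
- ctrl.sleep(seconds).
- ctrl.inverse_kinematics(position, orientation): joint angles nearest the present ones, or None.
- ctrl.sense(): the state.
- ctrl.camera(name): name is "side" or "top"; returns a dict with "img" (420x560x3 uint8, red, green, blue), "K" (3x3 intrinsics, pixels), "rvec" (rotation vector, rad) and "tvec" (3), from world to camera coordinates, as OpenCV has them. Camera axes: x right, y down, z forward; pixel columns grow to the right and rows downward; lengths in mm; the calibration is good to about 2 mm. A picture is of the moment at which its call begins. There is no depth.
A pose or a line that the arm cannot do raises ctrl.Unreachable and nothing moves.
- ctrl.close_job(): hands the job in, once; it reports no verdict.
The state is a dict: "time": time; "joint_pos": joint angles; "joint_velocities": joint speeds; "tau": joint torques, N m; "eef_pos": TCP position; "ee_rot": TCP orientation; "wrist_force": force on the tool from outside, world axes, zero at the start; "moment": the same for the moment, N m; "finger_gap": opening from 0.0 (shut) to 1.0 (fully open).
Only numpy, scipy, OpenCV 4.12 (cv2) and the standard library are available. Lean on these libraries where they do the work, as an engineer would, in place of code of your own. Each camera call takes 0.05 s, during which the arm holds its last target. There are 200 camera calls.

### The job

Bring the red toe jack to the bain-marie, stand it square to the wall with the red arrow with its saddle centred under the lift point, and pump the handle, as many strokes as it takes, until both feet on that side are one to two centimetres clear of the table. Finish holding the handle down near the bottom of its stroke, the load on the jack, while a colleague screws the feet out: let up, it settles. Do not shove or lean on the bain-marie, and leave the bread, bowl, plates, bottle and spatula where they are.

Things in the scene. Friction and masses are not known exactly. Their poses are not given: they have to be found in the camera images.
- jack: Red toe jack loose on the table, 1 kg. Origin: underside of its 240 x 70 x 6 mm base (x -105 to 135), below the pump block; x forward to the saddle, z up. Pump block to grip: 60 mm along x, 38 wide in y, its top bridge also 38 wide, 126 mm high; centre of mass within 5 mm. Ahead of it a carriage (x 33-57, 50 wide) with a toe plate 42 wide to x 128. Pump handle behind.
- jack_grip (a point): Centre of the pump block, 110 mm above the jack's underside: grip the block here across its 38 mm width (along the jack's y).
- saddle (a point): Centre of the top of the black rubber saddle disc (32 mm diameter, 6 mm thick) on the toe: 110 mm ahead of the jack's origin, 24 mm above the jack's underside when the ram is right down; it rises with the ram.
- toe (a joint): Height of ram, toe and saddle, m: 0 down, 0.034 at most, 0 to 0.004 at the start. Only the pump raises it, by a one-way drive: each full stroke, from handle right up to near its lower stop, gains about 5 mm (first ones 5 to 10); short strokes may gain nothing. As the handle comes up a loaded ram settles: 1 to 3 mm if let up in 0.5 s, up to 8 if slowly. With the handle held down it stays.
- pump_handle (a joint): Handle angle, rad: 0 fully up (0.44 above level; its spring returns it there), 0.52 at its lower stop (0.08 below level). Pressed at the grip at 5 cm/s it takes 5 to 12 N unloaded, 10 to 20 N under the bain-marie (faster takes more), about 10 N to hold down. Pin at x -44, z 85 mm in the jack's frame, turning about the jack's y.
- handle_grip (a point): On the axis of the handle's black rubber grip (22 mm diameter, 98 to 181 mm from the pin), 150 mm from the pin: handle up, 180 mm behind and 149 mm above the jack's origin; handle down, 194 mm behind and 73 mm above. Press it from above.
- bain_marie: Stainless counter-top bain-marie on four black feet, loose, 6.4 kg (varies 15 %). Origin: table level under its centre; control panel faces -x, the wall with the red arrow faces -y. Body 360 (x) by 300 mm (y), underside 36, rim 204 mm above the table (overhangs 6 mm), lid handles to 240 mm.
- lift_point (a point): Lift point: centre of the underside of a rubber pad (50 x 36 mm) under the body, 33 mm above the table, at the middle of the arrow wall and 22 mm inward of it (128 mm in -y from the origin), straight below the red arrow on the wall and the red tab on the rim.
- foot_near_robot (a point): Underside of one foot (32 mm diameter, 36 mm high) on the arrow side, at x -145, y -115 mm of the bain-marie; its height above the table is how far it is raised.
- foot_away (a point): Underside of the other foot on the arrow side, at x +145, y -115 mm.
- far_foot_a (a point): Underside of a foot on the opposite side (x -145, y +115 mm), on which the bain-marie pivots; it stays on the table.
- bowl: White mixing bowl, 220 mm wide, 100 mm high; origin under its centre. A bystander.
- plates: Stack of pale blue plates, 176 mm wide, 41 mm high; origin under its centre. A bystander.
- roll_a: Bread roll, 116 x 58 x 56 mm, lying along its x. A bystander.
- roll_b: Bread roll like the other. A bystander.
- sauce_bottle: Red sauce bottle, 56 mm diameter, 170 mm high, upright. A bystander.
- spreader: Kitchen spatula lying flat on the table. A bystander.

How it is judged (in metres and radians):
On the way, in this order (a step that is already met when the one before it is completed fails the run):
1. the jack stands upright on the table, square to the arrow wall, with its saddle under the lift point, the bain-marie not yet raised (horizontal distance between saddle and lift_point below 0.012 m and height (world z) of jack below 0.004 m and angle between jack's own z axis and vertical below 0.06 rad and angle between the x axis of jack and the y axis of bain_marie, either way round below 0.2 rad and height (world z) of each of foot_near_robot, foot_away below 0.003 m), for 0.3 s.
2. pumping takes the weight: the jack carries that side and both its feet leave the table (contact force between jack and bain_marie above 8 N and height (world z) of each of foot_near_robot, foot_away above 0.003 m and horizontal distance between saddle and lift_point below 0.012 m), for 0.2 s.
At the end, for the whole second after the job is handed in: Arrow-side feet 8-22 mm up, far feet on the table, bain-marie still, borne there by the jack alone (over 8 N), untouched by the robot; saddle within 12 mm of the lift point, jack flat and within 0.2 rad of square; the robot holds the handle down past 0.35 of 0.52 rad (height (world z) of foot_near_robot between 0.008 and 0.022 m and height (world z) of foot_away between 0.008 and 0.022 m and height (world z) of each of far_foot_a, jack below 0.004 m and horizontal distance between saddle and lift_point below 0.012 m and contact force between jack and bain_marie above 8 N and angle between jack's own z axis and vertical below 0.06 rad and angle between the x axis of jack and the y axis of bain_marie, either way round below 0.2 rad and value of joint pump_handle above 0.35 rad and contact force between any of the fingers, the arm and jack above 0.5 N and contact force between each of the fingers, the arm and bain_marie below 0.5 N and linear speed of bain_marie below 0.01 m/s); the arm keeps its last pose, push and grip.
It fails at once if the robot pushes on the bain-marie with more than 15 N (contact force between any of the fingers, the arm and bain_marie above 15 N).
It fails at once if the bain-marie is shoved more than 12 mm (distance of far_foot_a from where it was at the start of the episode above 0.012 m).
It fails at once if a bread roll, the bowl, the plates, the sauce bottle or the spatula is moved by more than 20 mm (distance of any of bowl, plates, roll_a, roll_b, sauce_bottle, spreader from where it was at the start of the episode above 0.02 m).
It also fails if it takes over 67 s, if anything falls off the work surface, if the arm or the gripper's body presses on something with over 40 N, if the wrist force passes 120 N, or if a joint passes its speed limit or range.

## Working session

There is one attempt and no reset: what is moved stays moved. The work goes in short steps, each a Python script; the robot and the scene stay as the last script left them, time stands still between calls to the robot, and variables do not carry over. Pictures are saved under pics/ and viewed, about 8 in all and at most 12, crops included, and the job is handed in when it is done.

```bash
mkdir -p pics
cat > h.py <<'E'
import numpy as np, cv2
from station import ctrl
def cam(n,save=None):
    c=ctrl.camera(n)
    if save: cv2.imwrite('pics/'+save,cv2.cvtColor(c['img'],cv2.COLOR_RGB2BGR))
    return c
def ray(c,uv):
    R=cv2.Rodrigues(np.array(c['rvec'],float))[0]; t=np.array(c['tvec'],float).ravel()
    d=R.T@np.linalg.inv(c['K'])@np.array([uv[0],uv[1],1.]); return -R.T@t, d/np.linalg.norm(d)
def onz(c,uv,z):
    o,d=ray(c,uv); return o+d*(z-o[2])/d[2]
def proj(c,P):
    return cv2.projectPoints(np.array(P,float).reshape(-1,3),np.array(c['rvec'],float),np.array(c['tvec'],float),np.array(c['K'],float),None)[0].reshape(-1,2)
E
python3 - <<'E'
from h import *
for n in('top','side'):
    c=cam(n,n+'0.png'); print(n,ray(c,(280,210)),c['K'][0])
s=ctrl.sense(); print(s['ee_rot'],s['time'],s['wrist_force'])
E
```

```text
top (array([2.31914548e+02, 1.04637038e+00, 1.50155080e+03]), array([ 0.20612259, -0.00966272, -0.97847847])) [446.14958411   0.         281.1689901 ]
side (array([ 972.30699384,  172.94967231, 1495.12182739]), array([-0.31126486, -0.11384183, -0.94347985])) [506.55219147   0.         275.72988235]
[-2.89308267e-04  2.25434049e-01  9.74258067e-01 -7.91044247e-04] 0.1 [-0.15883121 -0.35437472  0.07053899]
```

View pics/top0.png

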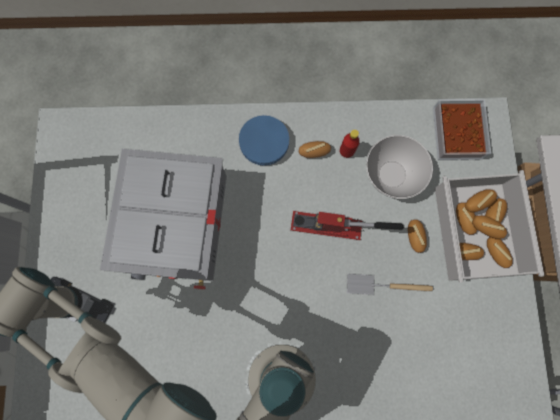

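View pics/side0.png

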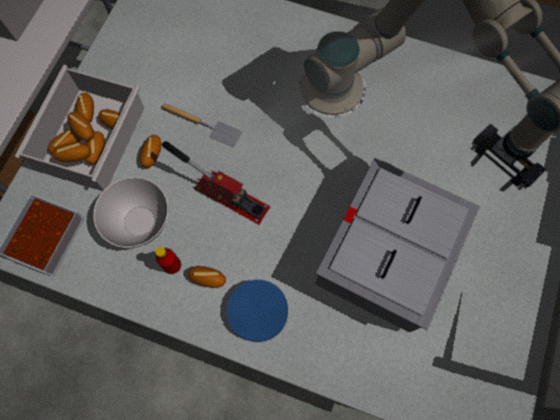

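Top view: the jack is at about (325,224) with its toe pointing left to the bain-marie. The red tab is at (212,217), and a roll sits at (417,236) by the handle end. I'll enlarge both views to get corner pixels.

Run:
```python
import cv2,numpy as np
t=cv2.imread('pics/top0.png');s=cv2.imread('pics/side0.png')
def crop(im,x,y,w,h,f):return cv2.resize(im[y:y+h,x:x+w],None,fx=f,fy=f,interpolation=cv2.INTER_CUBIC)
a=crop(t,280,195,160,60,5)   # 800x300
b=crop(s,150,130,133,100,3); b=cv2.resize(b,(400,300))
c=crop(t,95,145,140,105+35,1);c=cv2.resize(c,(300,300))
out=np.zeros((600,800,3),np.uint8);out[:300]=a;out[300:,:400]=b;out[300:,400:700]=c
cv2.imwrite('pics/crop1.png',out)
# red masks
for n,im,(x0,y0,x1,y1) in(('top',t,(196,195,225,240)),('side',s,(335,195,365,235))):
    h=cv2.cvtColor(im,cv2.COLOR_BGR2HSV);m=((h[...,0]<8)|(h[...,0]>172))&(h[...,1]>150)&(h[...,2]>60)
    k=np.zeros_like(m);k[y0:y1,x0:x1]=1;ys,xs=np.nonzero(m&k);print(n,xs.mean(),ys.mean(),xs.min(),xs.max(),ys.min(),ys.max())
```

```text
top 210.7375 216.6 207 214 210 223
side 349.8984375 214.3203125 343 356 207 222
```

View pics/crop1.png

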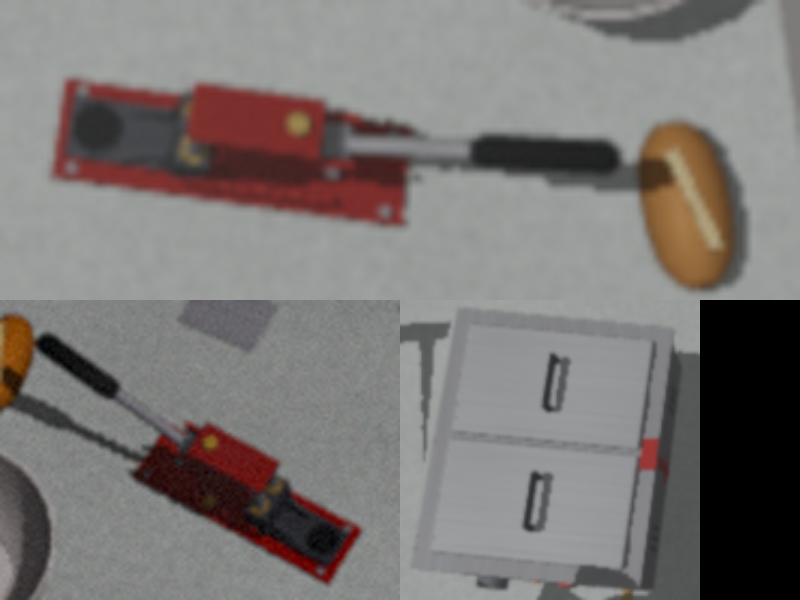

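The crop shows the saddle at crop (98,126), base corners at (67,79), (53,179) and (406,223), and the rim corners at (458,310), (672,328), (640,588) and (413,570). The grip end is about 5 px clear of the roll.

Run:
```python
from h import *
t=cam('top');s=cam('side')
A=lambda u,v:((u+.5)/5-.5+280,(v+.5)/5-.5+195)
B=lambda u,v:((u+.5)/3.0075-.5+150,(v-300+.5)/3-.5+130)
C=lambda u,v:((u-400+.5)/2.143-.5+95,(v-300+.5)/2.143-.5+145)
def tri(a,b):
    o1,d1=ray(t,a);o2,d2=ray(s,b);k=np.linalg.lstsq(np.c_[d1,-d2],o2-o1,rcond=None)[0]
    p,q=o1+k[0]*d1,o2+k[1]*d2;return (p+q)/2,np.linalg.norm(p-q)
f=np.round
fl,fr,rr=[onz(t,A(*p),6) for p in((67,79),(53,179),(406,223))]
print('base',f(fl,1),f(fr,1),f(rr,1),'W',np.linalg.norm(fl-fr),'L',np.linalg.norm(fr-rr))
d=fr-rr;print('yaw',np.arctan2(d[1],d[0]))
y=np.arctan2(d[1],d[0]);u=np.array([np.cos(y),np.sin(y),0])
print('origin from base',(fl+rr)/2-15*u)
sd=tri(A(98,126),B(322,541));print('saddle',sd, sd[0]-110*u, onz(t,A(98,126),25),onz(s,B(322,541),25))
# block top
bt=[onz(t,A(*p),126) for p in((196,84),(188,146),(322,158),(326,98))];print('block',f(bt,1),np.mean(bt,0))
bs=[onz(s,B(*p),6) for p in((362,527),(330,582))];print('side front corners',f(bs,1))
R=[onz(t,C(*p),204) for p in((458,310),(672,328),(640,588),(413,570))];R=np.array(R);print('rim',f(R,1),np.linalg.norm(R-np.roll(R,-1,0),axis=1))
c=R.mean(0);ex=(R[0]+R[1]-R[2]-R[3]);print('c',c,'yaw x',np.arctan2(ex[1],ex[0]),'edge dirs',[np.arctan2(*(R[i]-R[j])[[1,0]]) for i,j in((0,3),(1,2),(0,1),(3,2))])
print('tab',tri((210.74,216.6),(349.9,214.32)),onz(t,(210.7,216.6),204),onz(s,(349.9,214.3),204))
for p in([ (417,236) ]):print('roll',onz(t,p,30))
print('handle end',onz(t,A(618,157),149),onz(t,A(475,150),130))
```

```text
base [544.4 -58.2   6. ] [475.3 -46.4   6. ] [ 438.8 -284.1    6. ] W 70.05193780316249 L 240.56027328892884
yaw 1.4182587287165913
origin from base [ 489.29563839 -185.99716614    6.        ]
saddle (array([509.14214009, -75.64728435,  13.45021838]), np.float64(4.5127249442369495)) [ 492.42799735 -184.37003925   13.45021838] [507.52207018 -77.23707618  25.        ] [512.32450142 -71.50100094  25.        ]
block [[ 513.9 -134.6  126. ]
 [ 474.4 -127.8  126. ]
 [ 464.5 -211.3  126. ]
 [ 502.7 -216.1  126. ]] [ 488.90547233 -172.44838361  126.        ]
side front corners [[477.4 -41.3   6. ]
 [545.2 -50.7   6. ]]
rim [[707.2 466.  204. ]
 [672.4 161.4 204. ]
 [308.  204.3 204. ]
 [340.4 509.1 204. ]] [306.5989761  366.98453254 306.50824485 369.38444572]
c [506.99965673 335.20392417 204.        ] yaw x -0.11688841235910863 edge dirs [np.float64(-0.11674245948028031), np.float64(-0.1170353197038872), np.float64(1.457114454790258), np.float64(1.4649454713799566)]
tab (array([491.16887538, 196.02658977, 200.18449601]), np.float64(3.5721572673063258)) [490.7674065  193.81846842 204.        ] [492.07486635 197.67262683 204.        ]
roll [ 441.10784556 -467.90685578   30.        ]
handle end [ 456.36696664 -390.27517411  149.        ] [ 466.35726199 -306.66506006  130.        ]
```

```bash
cat >> h.py <<'E'
def down(a): return [0.,np.cos(a/2),np.sin(a/2),0.]
JY=1.418; BY=1.457; b=np.array([np.cos(BY),np.sin(BY),0]); LP=np.array([492.5,208.5,0])
def W(): s=ctrl.sense(); return round(s['time'],2),np.round(s['eef_pos'],1),np.round(s['wrist_force'],1),round(s['finger_gap'],3)
E
python3 - <<'E'
from h import *
for a in(JY,JY-np.pi):
  for p in([490.5,-184.5,91],[480,98,91],[462,-70,160]):
    q=ctrl.inverse_kinematics(p,down(a));print(round(a,2),p,None if q is None else np.round(q,2))
a=JY if (q:=ctrl.inverse_kinematics([490.5,-184.5,91],down(JY))) is not None and abs(q[5])<2.2 else JY-np.pi
print('use',a)
ctrl.line_to([252.6,516.6,400],max_speed=300)
ctrl.move_ptp([490.5,-184.5,240],down(a))
print(W())
ctrl.line_to([490.5,-184.5,91],max_speed=150,until_force=8); print(W())
ctrl.close_gripper(30); print(W())
cam('top','top1.png')
E
```

```text
1.42 [490.5, -184.5, 91] [-0.49  0.29  1.79 -0.    1.06 -0.34]
1.42 [480, 98, 91] [ 0.06  0.25  1.86 -0.    1.04  0.21]
1.42 [462, -70, 160] [-0.3   0.15  1.8  -0.    1.2  -0.15]
-1.72 [490.5, -184.5, 91] None
-1.72 [480, 98, 91] None
-1.72 [462, -70, 160] None
use 1.418
(3.67, array([ 490.9, -183.8,  240.2]), array([ 0.7, -0.2,  0.5]), 1.001)
(4.82, array([ 491.2, -184.8,   91.7]), array([0. , 1.2, 0.4]), 1.0)
(5.72, array([ 489.1, -184.2,   90.9]), array([-4.2,  0.7,  2.3]), 0.399)
```

Run:
```python
from h import *
O=LP-110*b
ctrl.line_to([489.5,-184.3,121],max_speed=120); print(W())
P=O-65*b
ctrl.line_to([P[0],P[1],121],down(BY),max_speed=180)
ctrl.line_to([P[0],P[1],95],max_speed=80); print(W())
c=cam('top','top2.png');d=cam('side','side2.png')
t,s=c['img'],d['img']
f=5
def crop(im,x,y,w,h,f):return cv2.resize(im[y:y+h,x:x+w,::-1],None,fx=f,fy=f,interpolation=cv2.INTER_CUBIC)
out=np.zeros((600,800,3),np.uint8);out[:300]=crop(t,195,185,160,60,5);out[300:]=crop(s,240,160,160,60,5)
cv2.imwrite('pics/crop2.png',out)
X=np.array([b[0],b[1],0]);Y=np.array([-b[1],b[0],0]);J=ctrl.sense()['eef_pos']*np.array([1,1,0])
for n,k in(('top',c),('side',d)):
  print(n,'saddle pred',proj(k,J+110*X+[0,0,30]),'LPpred',proj(k,LP+[0,0,33]),'base front corners',proj(k,[J+135*X+35*Y+[0,0,10],J+135*X-35*Y+[0,0,10]]).tolist())
```

```text
(6.17, array([ 489.6, -184.1,  120. ]), array([-0.1,  0.4, -9.8]), 0.402)
(8.01, array([472.5,  34.3,  94.7]), array([  0.3,  -0.3, -10. ]), 0.402)
top saddle pred [[233.42930711 227.6415311 ]] LPpred [[213.87038997 226.04351664]] base front corners [[225.50111003055068, 238.21820127330736], [227.80371441659122, 217.88106166812065]]
side saddle pred [[325.92932874 225.14490242]] LPpred [[345.72854171 233.998093  ]] base front corners [[337.5564666768457, 220.97778201701647], [327.86278578688047, 240.45503876576544]]
```

View pics/crop2.png

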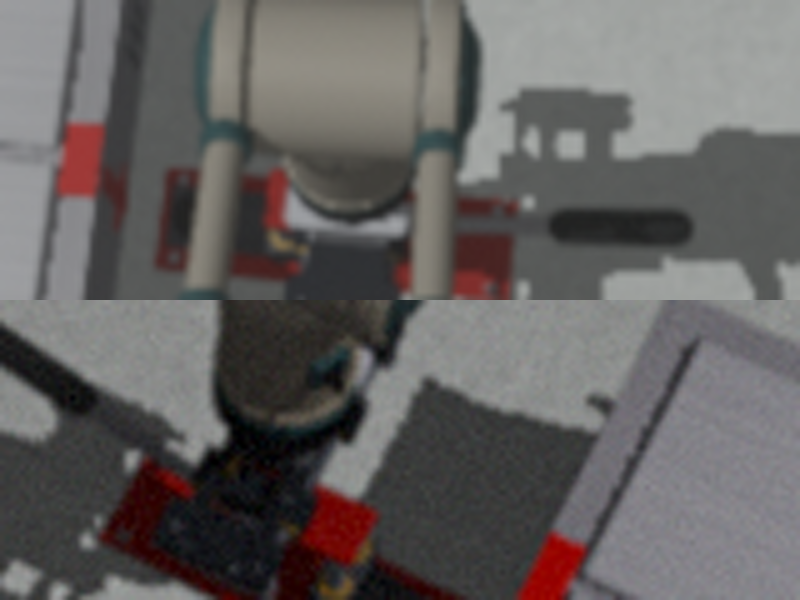

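View pics/side2.png

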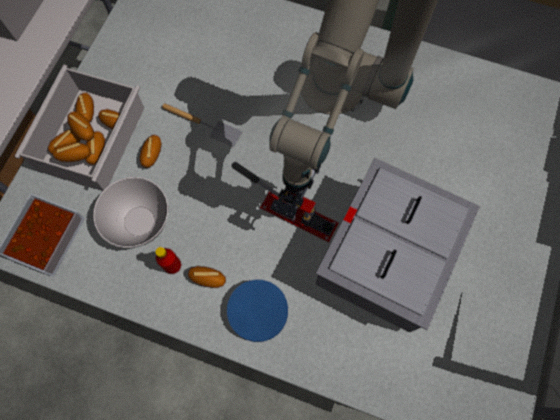

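Front base corners in the top crop are (167,169) and (155,268), within 0.7 px (2 mm) of the prediction. I'll correct for that and slide in just above the table.

Run:
```python
from h import *
c=cam('top');A=lambda u,v:((u+.5)/5-.5+195,(v+.5)/5-.5+185)
J=ctrl.sense()['eef_pos']*np.array([1,1,0])
fl,fr=onz(c,A(167,169),10),onz(c,A(155,268),10)
m=(fl+fr)/2; Jt=m-135*b; e=fl-fr
print('w',np.linalg.norm(e),'yaw',np.arctan2(e[1],e[0])+np.pi/2,'J seen',Jt,'tcp',J)
off=(Jt-J); off[2]=0; T=LP-110*b-off; print('off',off,'T',T)
h=T-12*b
ctrl.line_to([h[0],h[1],93.2],max_speed=70,until_force=8);print(W())
ctrl.line_to([T[0],T[1],93.2],max_speed=40,until_force=6);print(W())
ctrl.line_to([T[0],T[1],89],max_speed=20,until_force=5);print(W())
c=cam('top','top3.png');d=cam('side','side3.png')
crop=lambda im,x,y,w,h:cv2.resize(im[y:y+h,x:x+w,::-1],None,fx=5,fy=5,interpolation=cv2.INTER_CUBIC)
out=np.zeros((600,800,3),np.uint8);out[:300]=crop(c['img'],195,185,160,60);out[300:]=crop(d['img'],240,160,160,60)
cv2.imwrite('pics/crop3.png',out)
```

```text
w 68.18391683052414 yaw 1.4491008221570199 J seen [472.48834764  33.87928763  10.        ] tcp [473.38179075  34.43518037   0.        ]
off [-0.89344311 -0.55589274  0.        ] T [480.90284599  99.7673527    0.        ]
(9.07, array([479.4,  87.7,  93.1]), array([ 0.4, -0.1, -9.1]), 0.402)
(9.53, array([480.9,  99.8,  93.2]), array([-0.2,  0.6, -9.2]), 0.402)
(9.76, array([481.3,  99.6,  90.6]), array([0. , 0.5, 7.7]), 0.401)
```

View pics/crop3.png

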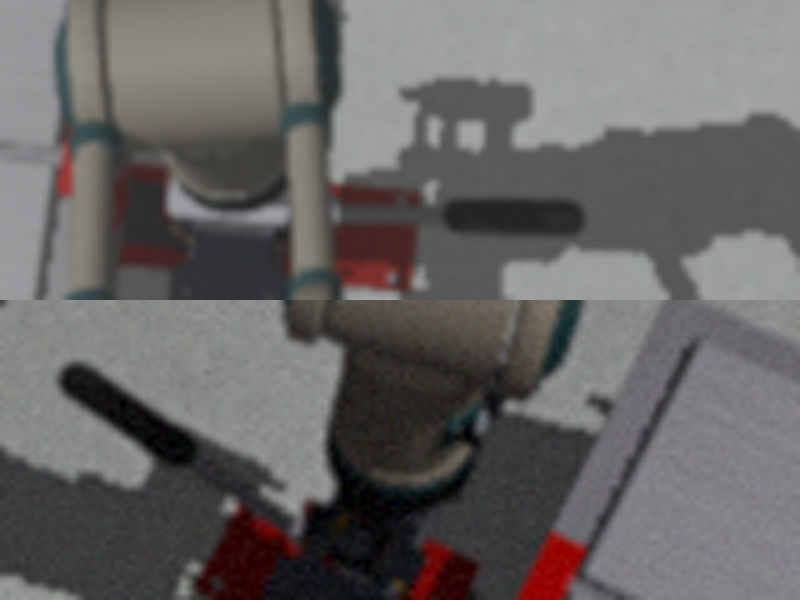

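Run:
```python
from h import *
ctrl.let_go()
p=ctrl.sense()['eef_pos'];ctrl.line_to([p[0],p[1],180],max_speed=200)
T=np.array([480.9,99.7,0]);G=T-270*b+np.array([-60,0,0])
ctrl.line_to([G[0],G[1],230],max_speed=350);ctrl.close_gripper(20);print(W())
c=cam('top','top4.png');d=cam('side','side4.png')
crop=lambda im,x,y,w,h:cv2.resize(im[y:y+h,x:x+w,::-1],None,fx=5,fy=5,interpolation=cv2.INTER_CUBIC)
out=np.zeros((600,800,3),np.uint8);out[:300]=crop(c['img'],195,185,160,60);out[300:]=crop(d['img'],240,160,160,60)
cv2.imwrite('pics/crop4.png',out)
O=T+[-.9,-.6,0];X=b;Y=np.array([-b[1],b[0],0])
pts=[O-105*X+35*Y+[0,0,6],O-105*X-35*Y+[0,0,6],LP+[0,0,33]]
print('top',((proj(c,pts)-[195,185]+.5)*5-.5).tolist());print('side',((proj(d,pts)-[240,160]+.5)*5-.5+[0,300]).tolist())
```

```text
(13.83, array([ 390.2, -168.6,  230. ]), array([-0.7,  0.1,  0.8]), 0.006)
top [[413.14559398288435, 292.33949385665153], [422.1369513626395, 190.53404462393712], [96.3519498663889, 207.21758321047557]]
side [[236.69203602337615, 487.73519876351224], [186.00383203784884, 581.7731224761517], [530.6427085263114, 671.9904650000951]]
```

View pics/crop4.png

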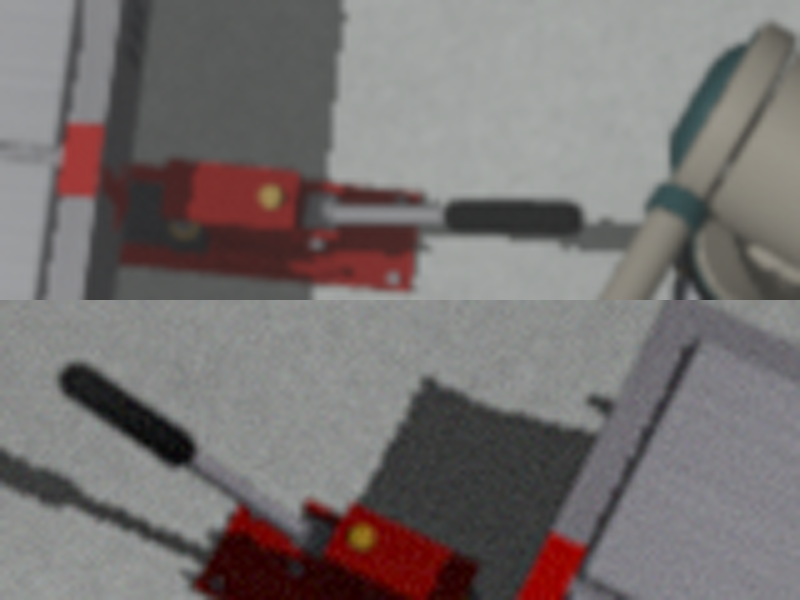

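Top view: rear base corners at crop (424,191) and (413,290), less than 1 px from the prediction. In the side view the corner is at (238,507), about 4 px from the prediction, so I'll check that numerically against the known side-camera bias.

Run:
```python
from h import *
c=cam('top');d=cam('side')
S=lambda u,v:((u+.5)/5-.5+240,(v-300+.5)/5-.5+160);A=lambda u,v:((u+.5)/5-.5+195,(v+.5)/5-.5+185)
print('rear L',onz(d,S(238,507),6),onz(c,A(413,290),6));print('rear R',onz(d,S(195,588),6),onz(c,A(424,191),6))
# tab centroid & lift estimate per camera
for n,k,(x0,y0,x1,y1) in(('top',c,(196,195,217,240)),('side',d,(343,195,365,235))):
    h=cv2.cvtColor(k['img'],cv2.COLOR_RGB2HSV);m=((h[...,0]<8)|(h[...,0]>172))&(h[...,1]>150)&(h[...,2]>60)
    q=np.zeros_like(m);q[y0:y1,x0:x1]=1;ys,xs=np.nonzero(m&q);print(n,'tab',xs.mean(),ys.mean(),len(xs),onz(k,(xs.mean(),ys.mean()),204))
```

```text
rear L [445.13060032   3.9741124    6.        ] [434.89303738  -1.19004462   6.        ]
rear R [504.71670991  -2.53813416   6.        ] [502.4945225  -10.45460939   6.        ]
top tab 210.6883116883117 216.62337662337663 77 [490.69781359 193.85264997 204.        ]
side tab 349.8412698412698 214.34920634920636 126 [492.26335025 197.5678163  204.        ]
```

```bash
cat >> h.py <<'E'
O=np.array([480.0,99.1,0]); PIVY=115+128
def at(x,z): p=O+x*b; return [p[0],p[1],z]
UP=at(-148,152); DN=at(-164.5,87.3)
T0=np.array([491.4,195.7,204.])
pv=LP+PIVY*b   # far feet axis, z=0
px0={'top':np.array([210.69,216.62]),'side':np.array([349.85,214.34])}
def lift(box=8):
    """lift at the arrow-side feet (mm) from red tab shift, per camera"""
    out=[]
    for n in('top','side'):
        k=cam(n);h=cv2.cvtColor(k['img'],cv2.COLOR_RGB2HSV);m=((h[...,0]<8)|(h[...,0]>172))&(h[...,1]>150)&(h[...,2]>60)
        x0,y0,x1,y1={'top':(196,195,217,240),'side':(340,195,368,232)}[n]
        q=np.zeros_like(m,np.uint8);q[y0:y1,x0:x1]=m[y0:y1,x0:x1]
        _,_,st,ce=cv2.connectedComponentsWithStats(q);c=ce[1+np.argmax(st[1:,4])]
        r=(T0-pv)@b
        f=lambda th:proj(k,T0+b*(r*np.cos(th)+204*np.sin(th)-r)+np.array([0,0,-r*np.sin(th)+204*np.cos(th)-204]))[0]
        g=(f(.05)-f(0))/.05; th=g@(c-px0[n])/(g@g); out.append(round(230*th,1))
    return out
def stroke(v=40,fmax=45,up=True):
    if up: ctrl.line_to(UP,max_speed=250)
    hit=ctrl.line_to(DN,max_speed=v,until_force=fmax); print('hit',hit,W())
E
python3 - <<'E'
from h import *
ctrl.line_to(at(-150,230),max_speed=300);ctrl.line_to(UP,max_speed=120);print(W(),lift())
stroke(40,22,False);print(lift())
E
```

```text
(15.45, array([463.4, -48.5, 152.6]), array([-0.5, -0.4,  0.2]), 0.005) [np.float64(0.0), np.float64(-0.1)]
hit False (17.37, array([461.6, -62.7,  87.4]), array([0.5, 5.1, 6.2]), 0.006)
[np.float64(-0.2), np.float64(-0.0)]
```

Run:
```python
from h import *
for i in range(2):
    stroke(40,30 if i else 24);l=lift();print(l)
c=cam('top','top5.png');d=cam('side','side5.png')
crop=lambda im,x,y,w,h:cv2.resize(im[y:y+h,x:x+w,::-1],None,fx=5,fy=5,interpolation=cv2.INTER_CUBIC)
out=np.zeros((600,800,3),np.uint8);out[:300]=crop(c['img'],195,185,160,60);out[300:]=crop(d['img'],240,160,160,60)
cv2.imwrite('pics/crop5.png',out)
```

```text
hit False (19.7, array([461.6, -62.1,  88. ]), array([-1.5,  6.6, 11.1]), 0.003)
[np.float64(1.7), np.float64(1.2)]
hit False (22.03, array([461.3, -63.3,  88.1]), array([-1.5,  3.7, 11. ]), 0.007)
[np.float64(4.8), np.float64(4.9)]
```

View pics/crop5.png

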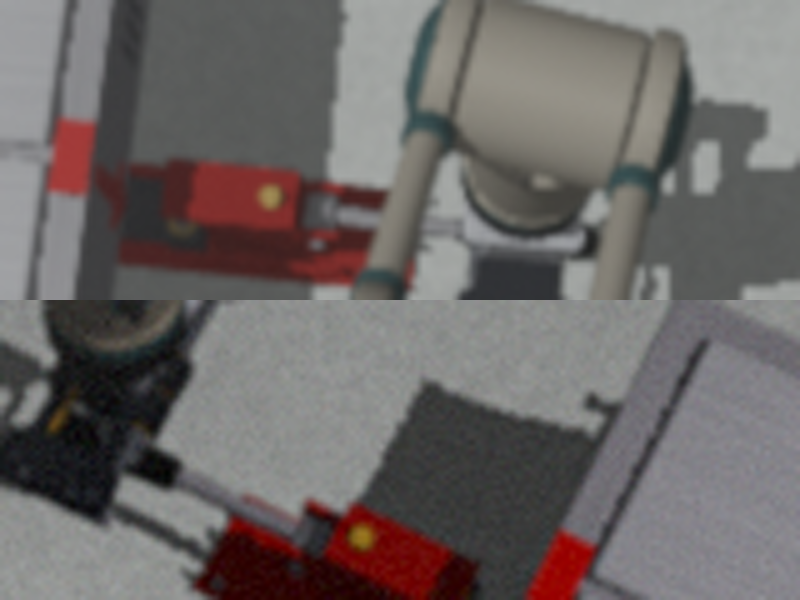

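The jack hasn't moved: its brass plug is still at (270,196). The tab has shifted and lift is about 5 mm in both views. I'll keep pumping to about 14 mm.

Run:
```python
from h import *
for i in range(8):
    stroke(45,35);l=lift();print(l)
    if np.mean(l)>12.5 or ctrl.sense()['time']>50: break
```

```text
hit False (24.28, array([461.2, -63.4,  87.9]), array([-2.6,  2. , 10.5]), 0.002)
[np.float64(9.0), np.float64(8.8)]
hit False (26.43, array([461.2, -63.6,  88. ]), array([-2.1,  2.9, 11.4]), 0.007)
[np.float64(13.0), np.float64(12.9)]
```

Run:
```python
from h import *
ctrl.sleep(0.6);print(lift(),W())
c=cam('top','top6.png');a=cv2.cvtColor(c['img'],6+1)[215:250,218:256].astype(float)
p=cv2.cvtColor(cv2.imread('pics/top4.png'),6)[215:250,218:256].astype(float)
print('jack shift px',cv2.phaseCorrelate(p,a))
im=c['img'][100:310,90:450,::-1];cv2.imwrite('pics/crop6.png',cv2.resize(im,None,fx=2,fy=2))
```

```text
[np.float64(13.1), np.float64(13.0)] (27.23, array([461.2, -63.5,  87.9]), array([-1.7,  2.3, 10.8]), 0.006)
jack shift px ((-0.09918151358042948, -0.14736336352073565), 0.9540857064078199)
```

View pics/crop6.png

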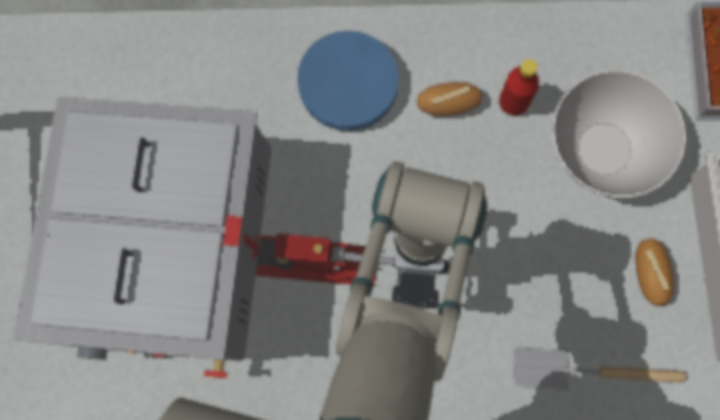

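The jack is in place at about (310,255), the handle is held down, and the bystanders look untouched. Lift is steady at 13 mm, so I'm handing in.

```bash
python3 -c "
from station import ctrl
ctrl.close_job();print(ctrl.sense()['time'])"
```

```text
the job is handed in; nothing more can be done
the job is handed in; nothing more can be done
```

I gripped the jack by its pump block, set it square to the arrow wall with the saddle under the lift point, and pumped five strokes. I handed the job in at about 27 s with the handle held down; no verdict is reported.

**Last checks:**
- **Lift:** the arrow-side feet read 13.1 mm (top camera) and 13.0 mm (side camera), unchanged over 0.6 s of holding.
- **Handle:** it was held at about 0.5 of 0.52 rad by geometry, with about 11 N on the tool.
- **Jack:** it moved less than 0.2 px (about 0.5 mm) in the top view during pumping.
- **Bystanders:** the bread, bowl, plates, bottle and spatula look untouched in the final picture. I didn't measure them.

**Disagreement:** the side camera put the jack about 2–4 mm further under the bain-marie than the top camera did. One of its rear-corner readings, at a shaded corner, was about 10 mm off sideways, and I set that reading aside. The saddle is hidden under the body, so its offset from the lift point could not be seen directly. I estimate it at about 4 mm or less, against the 12 mm limit.

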